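# Clamp the tube block to the click

## Robot

A 6-joint arm with a two-finger parallel gripper is mounted at the origin on the work surface. World frame = base frame: x ahead of the robot, y to its left, z up, the work surface at z = 0. Lengths are in m, angles in rad, forces in N, time in s.
With the tool pointing down it reaches from about 0.35 to 0.95 m from the base axis. Payload 17.4 kg.
Tool frame: the origin (TCP) lies between the finger pads; the fingertips stand 19 mm ahead of it and the grasp point (between the pads) is the TCP; z points along the fingers, y is the line along which they close (so a half turn about z gives the same grasp; the last joint's range is limited). The gripper opens to 93 mm and grips with 3 to 60 N. Pads are 15 mm wide; open, the fingers measure 128 mm over their backs; the gripper's body (75 mm by 188 mm) begins 65 mm behind the grasp point.
Start: joints at [1.148, 0.116, 1.442, -0, 1.584, -0.038], TCP at [0.253, 0.626, 0.238] pointing down, gripper open.
Joint ranges: [-2.83, 2.83], [-0.83, 2.19], [0.07, 2.5], [-1.14, 4.28], [0.01, 3], [-2.97, 2.97]. Speed limits (rad/s): [1.89, 1.89, 2.22, 3.14, 3.14, 3.14].

## Interface

Orientations are given as a rotation vector (axis times angle).
In Python, from rig import env, cams gives the robot as it stands. The module is installed in compiled form; this text tells all that it offers.
- The arm moves only by the shell command python3 -m jog 'ROWS' [OPENING] [FORCE]. ROWS is JSON, one flat list of numbers, 6 for each row, row after row: the shift along the tool's x, y, z as a fraction of full scale, then the turn, a rotation vector about the tool's x, y, z as a fraction of full scale. In form: [dx, dy, dz, ax, ay, az, dx, dy, dz, ax, ay, az, ...]. A call has 1 to 12 rows; each row shifts and turns the commanded pose from where the row before left it, along the tool's axes as they then stand; what a row does not reach is not made up. Full scale, the value 1, is 0.03 m for a shift and 8 degrees for a turn. A row lasts 1/8 s, in which the tool goes at most 62.5 mm and 10.7 degrees, less where a joint would pass 70% of its speed; a pose out of reach is approached as far as the arm can. A call with a number of a shift or a turn outside -1 to 1 is refused whole. A call with a gripper value outside its range is refused whole. OPENING is the closure, from 0 (fully open) to 1 (shut), set as the call begins (- or left out, the last holds). The fingers move at their own pace and stop on an object; FORCE is the grip in N (left out, the last holds). Time passes only in rows, so rows that do not move let the fingers close. It gives the time, the measured TCP pose, the force, the opening and the grip force at its end, in the units of the state.
- env.observe(): the state, without advancing time (a new reading comes with each control period).
- cams.grab_frame(name): name is "scene" or "top"; returns a dict with "image" (420x560x3 uint8, red, green, blue), "z_map" (420x560 float32, m along the optical axis (not along the pixel's ray), 0 where there is no reading), "fov_y" (degrees; the focal length in pixels is half the picture's height over the tangent of half this angle, whatever the lens; pixels are square), "cx", "cy" (the principal point, pixels), "dist_coeffs" ([k1, k2, p1, p2, k3] as OpenCV has them; the pictures are not rectified), "xyz" and "attitude" of the camera in the world. Camera axes: x right, y up, looking along -z (the intrinsics and any distortion apply to the point x, -y, -z); pixel columns grow to the right and rows downward; lengths in m; the calibration is good to about 2 mm. A picture is of the moment at which its call begins.
- env.job_done(): hands the job in; it is judged then, once.
The state is a dict: "time": time; "joints": joint angles; "qd": joint speeds; "joint_efforts": joint torques, N m; "eef_pos": TCP position; "tcp_rot": TCP orientation; "wrist_force": force on the tool from outside, world axes, zero at the start; "ft_torque": the same for the moment, N m; "width": finger opening in m; "grasp_force": force on a finger pad.
Only numpy, scipy, OpenCV 4.12 (cv2) and the standard library are available. Lean on these libraries where they do the work, as an engineer would, in place of code of your own. Each camera call takes 0.05 s, during which the arm holds its last target. There are 200 camera calls.

## Task

Pick up the aluminium block that is full of green tubes, set it down between the two rails of the clamping station and slide it fully home against the red stop. Let go of it, then turn the crank clockwise until its torque limiter gives way (the click), stop at once before it goes solid, and let go, leaving the block clamped. Keep the block upright and leave everything else where it is.

Things in the scene. Friction and masses are not known exactly. Their poses are not given: they have to be found in the camera images.
- block_mid (a point): centre (half-way up) of the loose aluminium tube block, 56 mm (its x) by 110 mm (its y) by 40 mm tall, about 0.35 to 0.7 kg, with green-capped tubes standing 7 mm above its top face; z up; it is grasped across its 56 mm width; either end may face the stop
- station: grey clamping station fixed to the bench: base plate 130 mm (x) by 270 mm (y), its top, the bed, 12 mm above the bench; origin on the bench, z up. Two steel rails along y, 8 mm high, 90 mm long (y = 10 to 100 mm), 61 mm apart, stand either side of x = 0: the block goes between them, its length along y. Red stop at the +y end, orange clamp shoe at the -y end
- stop: red end stop, 62 mm (x) by 14 mm (y) by 34 mm tall, fixed on the bed, axes parallel to the station's; origin at the centre of its underside, on the bed. Home, the block touches its -y face (7 mm from the origin): the block's centre is then at y = -62 mm, x = 0 (2.5 mm play each side), z = 20 mm in this frame. The room from resting shoe to stop is 8 to 13 mm longer than the block
- crank_axis (a point): point on the crank's upright turning axis, level with the middle of its grip; its x axis points along the crank arm from the axis to the grip; z up. Seen from above the crank turns clockwise to clamp, between about 0.7 and 2.4 rad from the start to the click; the clamp holds itself when the crank is let go
- crank_grip (a point): middle of the crank's upright grip, a yellow sleeve 22 mm in diameter and 44 mm tall that spins freely on its pin, 80 mm from the turning axis, its middle about 94 mm and its top 116 mm above the bench (carry the block over or around it); the steel arm, 16 mm wide, lies just below the sleeve
- housing (a point): top centre of the blue round drive housing (60 mm wide) under the crank. Feel at the grip: first 0 to 1.1 rad of nearly free lost motion (unknown); then 2.8 N (0.22 N m) as the shoe closes, 12 mm per rad; then, block tight, a rise within 0.1 rad to 7 N (0.55 N m), where the limiter gives way, slipping at that steady force for 0.24 rad; then solid: overtightens. Paused, the grip shows less: 1-2 N closing, 5 N slipping
- tipbox: bystander: blue pipette-tip box 80 x 115 x 49 mm; origin at the centre of its underside
- spareblock: bystander: empty aluminium tube block 56 x 110 x 40 mm without any tubes; origin at the centre of its underside
- bottle: bystander: amber bottle, 60 mm diameter, about 130 mm tall; origin at the centre of its underside
- timer: bystander: white bench timer 60 x 90 x 37 mm; origin at the centre of its underside
- tubestand: bystander: small white stand 50 x 70 mm with three green tubes, 50 mm tall; origin at the centre of its underside
- pipette: bystander: white pipette lying down, 250 mm long; its x axis runs along it towards the tip
- marker: bystander: white and black marker pen lying down, 110 mm long, along its x axis
There are look-alikes about, which are no part of the job. Leave any pink or yellow look-alike of the part that bears block_mid alone.

How it is judged:
By the outcome, as a careful person would: the job done as asked, in the order asked, and still so for the second after the job is handed in, with the robot touching nothing.
It also fails if it takes over 72 s, if anything falls off the work surface, if the arm or the gripper's body presses on something with over 40 N, if the wrist force passes 120 N, or if a joint passes its speed limit or range.

## Working session

There is one attempt and no reset: what is moved stays moved. The work goes in short steps, Python scripts to look and compute and a shell command to move; the robot and the scene stay as the last step left them, time stands still between calls to the robot, and variables do not carry over. Pictures are saved under pics/ and viewed, at most 10 in all, crops included, and the job is handed in when it is done.

```bash
mkdir -p pics
cat > h.py <<'E'
import numpy as np, cv2
from scipy.spatial.transform import Rotation as R
from rig import env, cams
def grab(n):
    f=cams.grab_frame(n); im=f["image"]; h,w=im.shape[:2]
    fl=h/2/np.tan(np.radians(f["fov_y"])/2)
    f["K"]=np.array([[fl,0,f["cx"]],[0,fl,f["cy"]],[0,0,1]]); f["D"]=np.array(f["dist_coeffs"],float)
    a=np.array(f["attitude"],float); f["Rm"]=a if a.shape==(3,3) else (R.from_rotvec(a).as_matrix() if a.size==3 else R.from_quat(a).as_matrix())
    f["o"]=np.array(f["xyz"],float); return f
def rays(f,px):
    p=cv2.undistortPoints(np.array(px,float).reshape(-1,1,2),f["K"],f["D"])[:,0]
    return np.c_[p[:,0],-p[:,1],-np.ones(len(p))]@f["Rm"].T
def onz(f,px,z):
    d=rays(f,px); return f["o"]+d*((z-f["o"][2])/d[:,2])[:,None]
def cloud(f):
    h,w=f["z_map"].shape; u,v=np.meshgrid(np.arange(w),np.arange(h))
    d=rays(f,np.c_[u.ravel(),v.ravel()]); return (f["o"]+d*f["z_map"].reshape(-1,1)).reshape(h,w,3)
E
python3 - <<'E'
from h import *
print(env.observe())
for n in("scene","top"):
    f=grab(n); print(n,f["fov_y"],f["xyz"],f["attitude"],f["dist_coeffs"],f["cx"],f["cy"])
    np.savez(f"/tmp/{n}.npz",**{k:f[k] for k in("image","z_map","K","D","Rm","o")})
    cv2.imwrite(f"pics/{n}0.png",cv2.resize(f["image"][:,:,::-1],(784,588)))
E
```

```text
{'time': 0.0, 'joints': array([ 1.14822309e+00,  1.16427530e-01,  1.44226549e+00,  1.39944927e-05,
        1.58399878e+00, -3.77769238e-02]), 'qd': array([-9.37954794e-05,  9.26416263e-04, -1.44616642e-04,  1.62553109e-03,
        2.29909663e-04,  3.03716390e-04]), 'joint_efforts': array([ 1.20819906e-03, -7.21279478e+01, -6.22568250e+01,  7.79674435e-02,
        2.41452159e-02, -7.71793816e-05]), 'eef_pos': array([0.25328772, 0.62547235, 0.23694445]), 'tcp_rot': array([-6.00663540e-01, -3.08336565e+00,  1.67583567e-03]), 'wrist_force': array([ 0.36436887,  0.15798438, -0.00637866]), 'ft_torque': array([ 0.04414685, -0.02728802,  0.03269954]), 'grasp_force': 0.0, 'width': 0.09295332423585587}
scene 43.579181885526225 [1.49908328 0.25177448 0.81580047] [0.62621369 0.82393863 1.67806017] [-0.18140395  0.          0.          0.          0.        ] 287.6767013591676 208.77069757955596
top 56.685136030475014 [0.47265499 0.01913325 0.93751047] [ 0.09109052 -0.06854357 -1.58724655] [0.02112665 0.         0.         0.         0.        ] 283.3510190157389 205.0254840247589
```

View pics/top0.png

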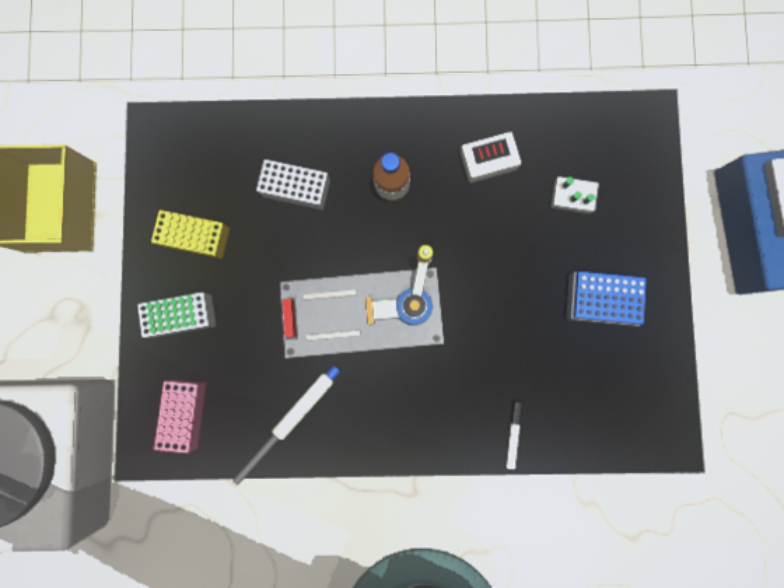

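View pics/scene0.png

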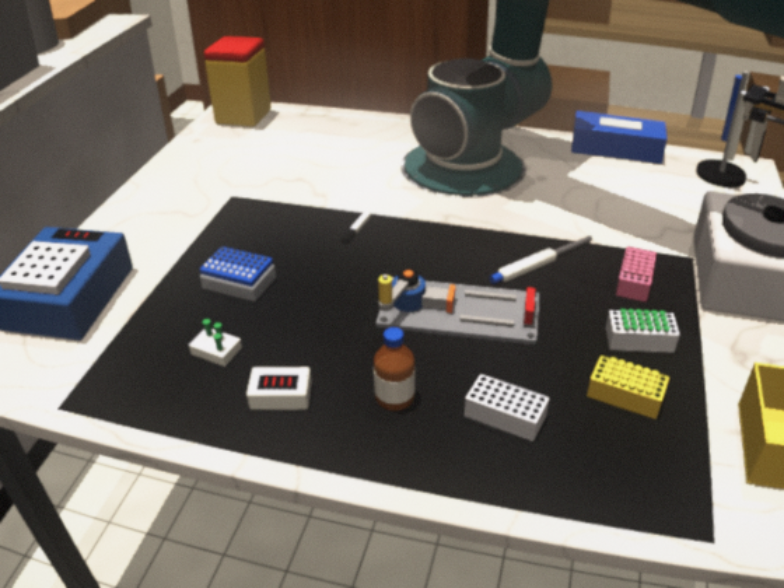

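The top view shows the green-tube block at (175,314), the station with its red stop at (288,318), the orange shoe at (369,310), the crank axis at (415,305) and the yellow grip at (425,253). The yellow and pink look-alikes are at (190,233) and (180,416). All of these are in the enlarged picture's pixels.

Run:
```python
from h import *
for n in("top","scene"):
    f=dict(np.load(f"/tmp/{n}.npz")); C=cloud(f); im=f["image"]; hsv=cv2.cvtColor(im,cv2.COLOR_RGB2HSV)
    H,S,V=[hsv[...,i].astype(int) for i in range(3)]; z=C[...,2]
    print(n)
    def rect(m,name):
        p=C[m][:,:2]; 
        if len(p)<5: print(name,len(p));return
        r=cv2.minAreaRect((p*1000).astype(np.float32)); print(name,len(p),np.round(r[0],1),np.round(r[1],1),round(r[2],1),"z",np.round(np.percentile(C[m][:,2],[5,50,95])*1000,1))
    def near(x,y,rad): return np.hypot(C[...,0]-x,C[...,1]-y)<rad
    g=(H>45)&(H<80)&(S>90)&(V>60)
    if n=="top":
        uv=np.argwhere(g&(np.arange(420)[:,None]>190)&(np.arange(560)<170)); c=uv.mean(0)[::-1]; bc=onz(f,[c],.047)[0]; print("caps",bc)
    m=near(bc[0],bc[1],.085)&(z>.03)&(z<.055)&~((H>15)&(H<35)&(S>100))&~(((H>150)|(H<5))&(S>60))
    rect(m,"blocktop")
    rect(g&near(bc[0],bc[1],.09),"greencaps")
    red=((H<6)|(H>174))&(S>150)&(V>90)
    for nm,mm in(("stop",red&(z>.038)&(z<.055)),("orange",(H>=8)&(H<20)&(S>150)&(V>120)&(z>.01)&(z<.06)&near(.47,0,.25)),("yellow",(H>22)&(H<35)&(S>120)&(z>.108)&(z<.125)),("blue",(H>95)&(H<120)&(S>120)&(z>.03)&near(.47,0,.16)),("plate",near(.47,0,.25)&(z>.006)&(z<.017)&(S<60)&(V>80)),("rails",near(.47,0.03,.15)&(z>.0165)&(z<.026)&(S<60)&(V>150))):
        k,l,s,ct=cv2.connectedComponentsWithStats(mm.astype(np.uint8))
        for i in range(1,k):
            if s[i,4]>12: rect(l==i,nm+str(np.round(ct[i])))
```

```text
top
caps [0.52649667 0.40359811 0.047     ]
blocktop 1178 [525.3 402.5] [ 56.1 112.2] 9.5 z [35.7 40.6 47.6]
greencaps 362 [531.6 405. ] [57.5 74.9] 10.2 z [42.5 45.7 48.4]
stop[206. 227.] 143 [517.2 210.6] [58.3 13.2] 5.3 z [42.2 44.9 46.9]
yellow[303. 180.] 37 [608.3 -13.8] [19.3 20. ] 89.9 z [111.6 114.  116.7]
blue[295. 220.] 174 [515.2   4.2] [52.5 85.6] 88.9 z [48.5 50.9 53.8]
plate[256. 225.] 4662 [524.8  93.1] [130.2 269.7] 4.2 z [ 8.1 10.8 13.8]
plate[227. 283.] 74 [379.3 176.1] [17.  94.2] 50.8 z [10.  15.5 16.8]
plate[222. 278.] 27 [396.2 175. ] [12.9 44.2] 47.9 z [12.4 16.1 16.9]
plate[209. 293.] 18 [364.7 208.2] [ 6.9 24.6] 53.9 z [13.1 16.1 17. ]
plate[366. 313.] 231 [ 317.2 -157.4] [ 14.9 105.7] 81.9 z [ 9.2 12.2 15.2]
rails[243. 210.] 70 [556.6 127.4] [ 7.8 53. ] 3.8 z [17.  18.9 21.3]
rails[239. 239.] 108 [486.8 138.2] [ 7.9 82.5] 4.2 z [17.2 19.2 21.5]
rails[231. 274.] 66 [407.8 154.8] [24.5 20.4] 28.2 z [16.9 18.7 21.1]
scene
blocktop 923 [527.2 404. ] [ 61.2 111.4] 8.6 z [32.7 41.5 48.9]
greencaps 274 [494.6 399. ] [113.1  74.2] 7.3 z [ 3.  47.  49.5]
stop[378. 214.] 110 [516.4 212.2] [65.8 14.1] 4.1 z [40.6 46.5 49.1]
orange[322. 212.] 53 [528.   78.4] [42.1  8.5] 2.7 z [23.7 41.9 45. ]
yellow[274. 200.] 42 [611.8 -13.8] [15.1 19.8] 21.2 z [111.8 116.5 118.6]
blue[295. 210.] 135 [538.2  17.9] [28.  58.1] 62.5 z [31.5 48.7 55.1]
plate[257. 158.] 81 [ 302.5 -156.2] [15.7 70.8] 81.7 z [ 6.6 14.1 16.3]
plate[373. 193.] 100 [389.1 188.9] [12.  95.1] 42.6 z [ 6.5 11.9 16.7]
plate[312. 203.] 66 [469.8  42.8] [21.7 43. ] 8.8 z [ 9.9 12.8 16. ]
plate[336. 225.] 2346 [525.3  94. ] [135.6 271.6] 4.7 z [ 9.9 12.8 15.6]
rails[361. 193.] 45 [409.1 157.2] [20.4 20.3] 44.4 z [17.3 21.2 23.7]
rails[349. 210.] 83 [486.1 136.8] [13.  81.3] 7.8 z [18.5 20.8 22.9]
rails[340. 227.] 60 [555.7 130.1] [12.1 56.8] 5.6 z [18.3 20.9 23.1]
```

```bash
cat > d.py <<'E'
import sys
from h import *
x,y,z,yaw=map(float,sys.argv[1:5]); s=env.observe(); A=R.from_rotvec(s["tcp_rot"]); t=np.radians(yaw)
B=np.array([[-np.sin(t),np.cos(t),0],[np.cos(t),np.sin(t),0],[0,0,-1]]).T
print("t",round(s["time"],2),"pos",s["eef_pos"].round(4),"yaw",np.degrees(np.arctan2(*A.as_matrix()[[1,0],1])).round(2),"F",s["wrist_force"].round(1),"w",round(s["width"],4),"g",round(s["grasp_force"],1))
print("shift rows",(A.as_matrix().T@(np.array([x,y,z])-s["eef_pos"])/.03).round(2),"turn rows",(np.degrees((A.inv()*R.from_matrix(B)).as_rotvec())/8).round(2))
E
python3 -m jog '[0,0,0,0,0,1,0,0,0,0,0,1,0,0,0,0,0,1,0,0,0,0,0,1,0,0,0,0,0,1,0,0,0,0,0,1,0,0,0,0,0,1,0,0,0,0,0,0.3,-0.98,0.86,0.3,0,0,0,-0.98,0.86,0.3,0,0,0,-0.98,0.86,0.3,0,0,0,-0.98,0.86,0.3,0,0,0]' 0.2 20
python3 d.py .526 .403 .14 9.5
```

```text
time: 1.6
eef_pos: [0.3755, 0.5258, 0.201]
tcp_rot: [2.029, 2.399, -0.001]
wrist_force: [0.6, 0.4, 0.2]
width: 0.0746
grasp_force: 0.0
t 1.6 pos [0.3755 0.5258 0.201 ] yaw 9.56 F [0.6 0.4 0.2] w 0.0746 g 0.0
shift rows [-4.87  4.27  2.03] turn rows [-0.    0.    0.01]
```

```bash
python3 -m jog '[-0.97,0.85,0.3,0,0,0,-0.97,0.85,0.3,0,0,0,-0.97,0.85,0.3,0,0,0,-0.97,0.85,0.3,0,0,0,-0.97,0.85,0.3,0,0,0,0,0,0,0,0,0]'
python3 d.py .526 .403 .031 9.5
python3 - <<'E'
from h import *
f=grab("scene"); C=cloud(f)
cv2.imwrite("pics/s1.png",cv2.resize(f["image"][150:310,380:560,::-1],(720,640))[:600])
E
```

```text
time: 2.35
eef_pos: [0.5257, 0.4026, 0.1552]
tcp_rot: [-2.032, -2.396, 0.003]
wrist_force: [-0.1, 0.1, -0.3]
width: 0.0743
grasp_force: 0.0
t 2.35 pos [0.5257 0.4026 0.1552] yaw 9.41 F [-0.1  0.1 -0.3] w 0.0743 g 0.0
shift rows [0.01 0.02 4.14] turn rows [-0.01  0.01 -0.01]
```

View pics/s1.png

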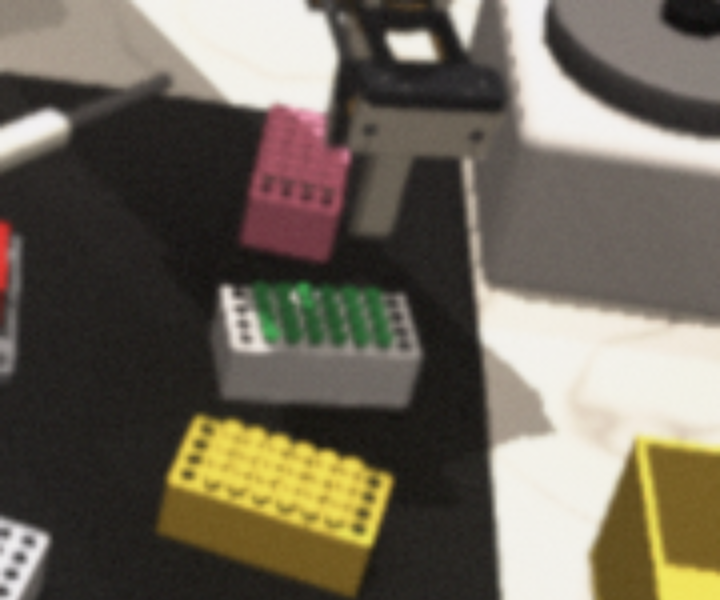

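The crop shows the open gripper above the green block (block top around (315,320)), clear of the yellow block at (280,490) and the pink one at (300,185). I'll descend and grip.

```bash
python3 -m jog '[0,0,0.8,0,0,0,0,0,0.8,0,0,0,0,0,0.8,0,0,0,0,0,0.8,0,0,0,0,0,0.6,0,0,0,0,0,0.35,0,0,0,0,0,0,0,0,0]'
python3 -m jog '[0,0,0,0,0,0,0,0,0,0,0,0,0,0,0,0,0,0,0,0,0,0,0,0,0,0,0,0,0,0]' 0.6 25
python3 d.py .526 .403 .031 9.5
```

```text
time: 3.28
eef_pos: [0.5243, 0.4046, 0.0318]
tcp_rot: [-2.028, -2.399, 0.001]
wrist_force: [-0.1, 0.3, -0.3]
width: 0.0744
grasp_force: 0.0
time: 3.9
eef_pos: [0.5248, 0.4047, 0.0329]
tcp_rot: [2.029, 2.399, 0.001]
wrist_force: [-0.6, -1.0, 6.8]
width: 0.0558
grasp_force: 25.0
t 3.9 pos [0.5248 0.4047 0.0329] yaw 9.55 F [-0.6 -1.   6.8] w 0.0558 g 25.0
shift rows [-0.06  0.03  0.06] turn rows [ 0.01 -0.    0.01]
```

```bash
python3 -m jog '[0,0,-0.5,0,0,0,0,0,-0.9,0,0,0,0,0,-0.9,0,0,0,0,0,-0.7,0,0,0.31,0,0,-0.5,0,0,0.31]'
python3 d.py .5223 .144 .13 4.5
```

```text
time: 4.53
eef_pos: [0.5245, 0.4044, 0.1387]
tcp_rot: [2.132, 2.307, 0.001]
wrist_force: [-0.4, 0.1, -5.5]
width: 0.0557
grasp_force: 25.0
t 4.53 pos [0.5245 0.4044 0.1387] yaw 4.51 F [-0.4  0.1 -5.5] w 0.0557 g 25.0
shift rows [-8.65 -0.76  0.29] turn rows [ 0. -0.  0.]
```

```bash
python3 -m jog '[-0.9,-0.08,0,0,0,0,-0.9,-0.08,0,0,0,0,-0.9,-0.08,0,0,0,0,-0.9,-0.08,0,0,0,0,-0.9,-0.08,0,0,0,0,-0.9,-0.08,0,0,0,0,-0.9,-0.08,0,0,0,0,-0.9,-0.08,0,0,0,0,-0.9,-0.08,0,0,0,0,-0.55,-0.04,0,0,0,0,0,0,0,0,0,0,0,0,0,0,0,0]'
python3 d.py .5223 .144 .08 4.5
python3 - <<'E'
from h import *
f=grab("top"); np.savez("/tmp/t2.npz",**{k:f[k] for k in("image","z_map","K","D","Rm","o")})
cv2.imwrite("pics/t2.png",cv2.resize(f["image"][140:290,150:350,::-1],(800,600)))
f=grab("scene"); np.savez("/tmp/s2.npz",**{k:f[k] for k in("image","z_map","K","D","Rm","o")})
cv2.imwrite("pics/s2.png",cv2.resize(f["image"][110:260,250:450,::-1],(800,600)))
E
```

```text
time: 6.02
eef_pos: [0.5226, 0.1442, 0.1372]
tcp_rot: [-2.131, -2.308, -0.0]
wrist_force: [0.1, 0.1, -6.6]
width: 0.0559
grasp_force: 25.0
t 6.03 pos [0.5226 0.1442 0.1372] yaw 4.59 F [ 0.1  0.1 -6.6] w 0.0559 g 25.0
shift rows [-0.01 -0.01  1.91] turn rows [ 0.   -0.    0.01]
```

View pics/s2.png

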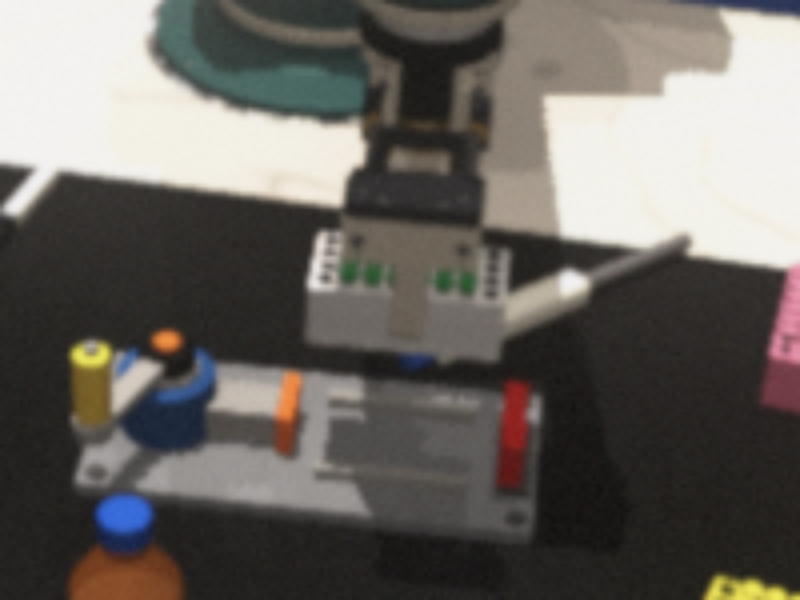

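The scene crop shows the block held level above the bed. Its front face spans columns 307–500, the stop is at (515,435), the shoe at (288,413) and the two rails run between them.

Run:
```python
from h import *
psi=np.radians(4.5); ex=np.array([np.cos(psi),np.sin(psi)]); ey=np.array([-np.sin(psi),np.cos(psi)])
o=np.array([.525,.0935])
for n in("s2","t2"):
    f=dict(np.load(f"/tmp/{n}.npz")); C=cloud(f); im=f["image"]; hsv=cv2.cvtColor(im,cv2.COLOR_RGB2HSV)
    H,S,V=[hsv[...,i].astype(int) for i in range(3)]; z=C[...,2]
    X=(C[...,:2]-o)@ex*1000; Y=(C[...,:2]-o)@ey*1000
    def rep(nm,m,p=(2,50,98)):
        if m.sum()>3: print(n,nm,m.sum(),"X",np.percentile(X[m],p).round(1),"Y",np.percentile(Y[m],p).round(1),"z",np.percentile(z[m]*1000,p).round(1))
    rng=(abs(X)<120)&(abs(Y-20)<170)
    red=((H<6)|(H>174))&(S>150)&(V>60)&rng
    rep("stop top",red&(z>.041)); rep("stop side",red&(z<.041)&(z>.015))
    org=(H>=6)&(H<20)&(S>150)&(V>100)&rng
    rep("shoe",org&(z<.055)&(z>.02)); rep("axis cap",org&(z>.06))
    rep("yellow",(H>22)&(H<36)&(S>110)&rng&(z>.07)&(z<.125))
    rep("yellowtop",(H>22)&(H<36)&(S>110)&rng&(z>.111)&(z<.125))
    rep("housing",(H>95)&(H<120)&(S>120)&rng&(z>.03)&(z<.07)&(Y<-20),(0,50,100))
    rep("plate",(S<60)&rng&(z>.006)&(z<.0165)&(V>70)&(abs(X)<75)&(abs(Y)<145),(0.5,50,99.5))
    b=(z>.102)&(z<.153)&rng&(abs(Y-50)<75)&(abs(X)<34)
    rep("block",b,(1,50,99)); rep("blockfront",b&(z<.137)&(S<60),(1,50,99)); rep("blocktop",b&(z>.138),(1,50,99))
    rep("green",b&(H>45)&(H<80)&(S>90),(1,50,99))
    rep("rails",(S<60)&(V>140)&(z>.017)&(z<.025)&(abs(Y-55)<50)&(abs(X)<45))
```

```text
s2 stop top 99 X [-31.7   3.9  31.9] Y [112.  118.2 124.9] z [41.6 46.1 49.9]
s2 stop side 44 X [ 1.5 29.4 33.2] Y [111.8 118.3 124.5] z [17.9 29.2 40.2]
s2 shoe 72 X [-21.   11.8  24. ] Y [-20.  -15.2 -11.7] z [21.3 40.8 45.2]
s2 axis cap 36 X [-16.1  -0.2   7.6] Y [-97.7 -89.9 -81.8] z [69.9 74.4 76.9]
s2 yellow 51 X [67.5 78.1 86.1] Y [-129.3 -118.4 -109.6] z [110.2 116.2 119.2]
s2 yellowtop 48 X [67.5 78.4 86.2] Y [-129.3 -118.2 -109.6] z [113.1 116.3 119.2]
s2 housing 150 X [-26.4  23.1  31.3] Y [-115.6  -80.3  -62.3] z [30.  49.3 65.6]
s2 plate 2362 X [-64.9  26.6  65.7] Y [-133.    18.6  132.7] z [ 7.7 12.8 16.4]
s2 block 977 X [-21.8  27.5  32.9] Y [ -4.7  51.6 104.6] z [106.3 137.2 152.5]
s2 blockfront 484 X [24.9 28.7 33.3] Y [ -4.9  47.  103.9] z [105.  120.7 136.3]
s2 blocktop 480 X [-23.8  20.8  32.5] Y [ -4.7  62.5 105. ] z [138.4 145.4 152.7]
s2 green 26 X [14.4 22.6 28.4] Y [15.2 50.9 83.5] z [148.5 152.  152.9]
s2 rails 29 X [-40.1 -33.8  36.3] Y [ 5.7 11.4 24. ] z [18.1 20.5 23.1]
t2 yellow 59 X [62.9 69.6 81.6] Y [-129.2 -117.8 -110. ] z [102. 115. 118.]
t2 yellowtop 48 X [64.2 71.4 81.7] Y [-129.3 -118.6 -110. ] z [111.9 115.3 118.1]
t2 housing 175 X [-28.7  -6.3  28.3] Y [-116.8  -84.2  -63. ] z [46.7 50.7 54.7]
t2 plate 2244 X [-65.2 -22.4  63.3] Y [-134.4  -55.5  129.4] z [ 6.5 10.8 15.4]
t2 block 50 X [-25.6 -10.7  14.8] Y [-5.6 -5.3 -1.9] z [105.6 138.6 146. ]
t2 blockfront 25 X [-25.7  -9.2  15.3] Y [-5.7 -5.4 -4.5] z [105.2 118.1 136.4]
t2 blocktop 25 X [-24.  -11.7   4.2] Y [-5.5 -4.2 -1.8] z [140.8 142.3 146.5]
```

```bash
python3 -m jog '[0,-0.04,0.5,0,0,0,0,0,0.7,0,0,0,0,0,0.7,0,0,0,0,0,0.5,0,0,0,0,0,0.3,0,0,0,0,0,0,0,0,0,0,0,0.15,0,0,0]'
python3 -m jog '[0,0,0.08,0,0,0,0,0,0.04,0,0,0,0,0,0,0,0,0]'
python3 d.py .5216 .144 .0449 4.5
```

```text
time: 7.0
eef_pos: [0.522, 0.144, 0.0525]
tcp_rot: [2.13, 2.308, 0.002]
wrist_force: [-0.7, 0.2, -5.8]
width: 0.0558
grasp_force: 25.0
time: 7.38
eef_pos: [0.5214, 0.1439, 0.0481]
tcp_rot: [2.131, 2.309, 0.0]
wrist_force: [0.1, -1.3, -6.6]
width: 0.0562
grasp_force: 25.0
t 7.38 pos [0.5214 0.1439 0.0481] yaw 4.59 F [ 0.1 -1.3 -6.6] w 0.0562 g 25.0
shift rows [0.   0.01 0.11] turn rows [ 0.   -0.    0.01]
```

```bash
python3 -m jog '[0,0,0.06,0,0,0,0,0,0.04,0,0,0,0,0,0.03,0,0,0,0,0,0,0,0,0]'
python3 d.py .5216 .144 .0449 4.5
```

```text
time: 7.88
eef_pos: [0.5215, 0.1439, 0.0449]
tcp_rot: [2.131, 2.309, 0.0]
wrist_force: [-6.4, -2.2, 4.7]
width: 0.0559
grasp_force: 25.0
t 7.88 pos [0.5215 0.1439 0.0449] yaw 4.6 F [-6.4 -2.2  4.7] w 0.0559 g 25.0
shift rows [ 0.  0. -0.] turn rows [0.   0.   0.01]
```

```bash
python3 -m jog '[0.06,0,-0.01,0,0,0,0.06,0,0,0,0,0,0,0,0,0,0,0]'
python3 -m jog '[0.06,0,0,0,0,0,0,0,0,0,0,0]'
python3 -m jog '[0.04,0,0,0,0,0,0,0,0,0,0,0]'
```

```text
time: 8.25
eef_pos: [0.5215, 0.1476, 0.0449]
tcp_rot: [2.13, 2.308, 0.001]
wrist_force: [0.2, -2.9, 3.9]
width: 0.0558
grasp_force: 25.0
time: 8.5
eef_pos: [0.5214, 0.1492, 0.0449]
tcp_rot: [2.13, 2.308, 0.001]
wrist_force: [-0.5, -3.9, 4.9]
width: 0.0558
grasp_force: 25.0
time: 8.75
eef_pos: [0.5212, 0.1504, 0.0449]
tcp_rot: [2.13, 2.308, 0.001]
wrist_force: [0.5, -4.8, 4.8]
width: 0.0559
grasp_force: 25.0
```

```bash
python3 -m jog '[0.04,0,0,0,0,0,0,0,0,0,0,0]'|sed -n 2,4p
python3 -m jog '[0.04,0,0,0,0,0,0,0,0,0,0,0]'|sed -n 2,4p
```

```text
eef_pos: [0.5211, 0.1508, 0.0449]
tcp_rot: [2.13, 2.307, -0.001]
wrist_force: [-0.1, -12.3, 6.0]
eef_pos: [0.5211, 0.1512, 0.0449]
tcp_rot: [2.129, 2.306, -0.003]
wrist_force: [0.4, -20.1, 7.6]
```

```bash
python3 -m jog '[0,0,0,0,0,0,0,0,0,0,0,0,0,0,0,0,0,0,0,0,0,0,0,0]' 0.2 
python3 -m jog '[0,0,-0.6,0,0,0,0,0,-0.9,0,0,0,0,0,-0.9,0,0,0,0,0,-0.9,0,0,0,0,0,-0.9,0,0,0,0,0,-0.9,0,0,0,-1,0,-0.5,0,0,0,-1,0,0,0,0,0,0,0,0,0,0,0]'
python3 - <<'E'
from h import *
f=grab("scene"); np.savez("/tmp/s3.npz",**{k:f[k] for k in("image","z_map","K","D","Rm","o")})
cv2.imwrite("pics/s3.png",cv2.resize(f["image"][110:260,250:450,::-1],(800,600)))
psi=np.radians(4.5); ex=np.array([np.cos(psi),np.sin(psi)]); ey=np.array([-np.sin(psi),np.cos(psi)]); o=np.array([.525,.0935])
C=cloud(f); hsv=cv2.cvtColor(f["image"],cv2.COLOR_RGB2HSV); S=hsv[...,1]; z=C[...,2]; X=(C[...,:2]-o)@ex*1000; Y=(C[...,:2]-o)@ey*1000
b=(z>.025)&(z<.062)&(abs(Y-50)<75)&(abs(X)<34)&(S<60); print(b.sum(),np.percentile(X[b],[1,99]),np.percentile(Y[b],[1,99]),np.percentile(z[b],[1,50,99]))
E
```

```text
time: 9.75
eef_pos: [0.5206, 0.153, 0.0443]
tcp_rot: [-2.13, -2.309, 0.0]
wrist_force: [0.5, 0.3, 0.0]
width: 0.0743
grasp_force: 0.0
time: 10.88
eef_pos: [0.5256, 0.0918, 0.214]
tcp_rot: [2.132, 2.306, 0.002]
wrist_force: [0.1, 0.3, -0.0]
width: 0.074
grasp_force: 0.0
819 [-25.23118818  31.83757201] [  1.10659395 110.02785783] [0.02545805 0.05035096 0.06053076]
```

View pics/s3.png

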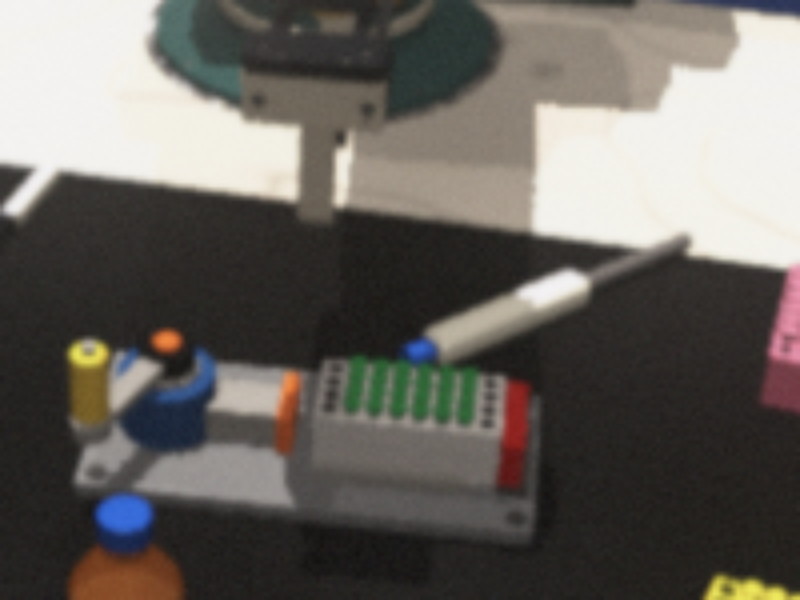

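The block sits between the rails against the red stop (510,430). The crank grip is at (88,385) in the crop and the axis cap at (167,340). Next I'll locate the grip and the axis properly.

Run:
```python
from h import *
f=grab("top"); np.savez("/tmp/t3.npz",**{k:f[k] for k in("image","z_map","K","D","Rm","o")})
for n in("top","scene","s2","t2","s3","t3"):
    f=dict(np.load(f"/tmp/{n}.npz")); C=cloud(f); hsv=cv2.cvtColor(f["image"],cv2.COLOR_RGB2HSV).astype(int); H,S,V=hsv[...,0],hsv[...,1],hsv[...,2]; z=C[...,2]
    r=np.hypot(C[...,0]-.53,C[...,1])<.14
    for nm,m,zz in(("yellow",(H>22)&(H<36)&(S>110)&r&(z>.108)&(z<.125),.116),("cap",(H>=6)&(H<20)&(S>130)&r&(z>.06)&(z<.09),.075),("blue",(H>95)&(H<120)&(S>120)&r&(z>.046)&(z<.06),.05)):
        if m.sum()<5: continue
        p=C[m]; c=np.argwhere(m).mean(0)[::-1]
        print(n,nm,m.sum(),"cloudmean",p.mean(0).round(4),"mid",((p.max(0)+p.min(0))/2).round(4),"ray",onz(f,[c],zz)[0].round(4))
```

```text
top yellow 57 cloudmean [ 0.6078 -0.0135  0.1145] mid [ 0.6083 -0.0138  0.1147] ray [ 0.6076 -0.0134  0.116 ]
top blue 171 cloudmean [0.5278 0.0047 0.0508] mid [0.5317 0.0039 0.0508] ray [0.5278 0.0047 0.05  ]
scene yellow 44 cloudmean [ 0.6126 -0.0135  0.1162] mid [ 0.6114 -0.0141  0.1154] ray [ 0.6123 -0.0135  0.116 ]
scene cap 47 cloudmean [0.5306 0.0037 0.0736] mid [0.5301 0.0024 0.0743] ray [0.5324 0.0041 0.075 ]
scene blue 87 cloudmean [0.542  0.0164 0.0518] mid [0.5345 0.0042 0.0516] ray [0.5399 0.0159 0.05  ]
s2 yellow 51 cloudmean [ 0.6111 -0.0191  0.1159] mid [ 0.6109 -0.0202  0.1145] ray [ 0.6112 -0.0191  0.116 ]
s2 cap 46 cloudmean [0.5304 0.0042 0.0735] mid [0.5275 0.0029 0.073 ] ray [0.5324 0.0047 0.075 ]
s2 blue 88 cloudmean [0.5428 0.0164 0.0517] mid [0.5338 0.0048 0.0512] ray [0.5407 0.0159 0.05  ]
t2 yellow 54 cloudmean [ 0.6057 -0.0199  0.1147] mid [ 0.6064 -0.0202  0.1135] ray [ 0.6055 -0.0198  0.116 ]
t2 blue 175 cloudmean [0.5277 0.0051 0.0508] mid [0.5317 0.0039 0.0507] ray [0.5278 0.005  0.05  ]
s3 yellow 47 cloudmean [ 0.6103 -0.0213  0.1159] mid [ 0.6076 -0.0222  0.1141] ray [ 0.6104 -0.0213  0.116 ]
s3 cap 47 cloudmean [0.5303 0.0035 0.0735] mid [0.5304 0.0027 0.0734] ray [0.5323 0.004  0.075 ]
s3 blue 92 cloudmean [0.5438 0.0162 0.0516] mid [0.5354 0.0044 0.0513] ray [0.542  0.0157 0.05  ]
t3 yellow 56 cloudmean [ 0.6054 -0.0217  0.1145] mid [ 0.606  -0.0223  0.1128] ray [ 0.6052 -0.0216  0.116 ]
t3 cap 32 cloudmean [0.5324 0.0042 0.0726] mid [0.5323 0.0042 0.0723] ray [0.5322 0.0043 0.075 ]
t3 blue 100 cloudmean [ 0.5206 -0.0079  0.0509] mid [ 0.528  -0.0017  0.0513] ray [ 0.5206 -0.0079  0.05  ]
```

```bash
python3 d.py .6077 -.0225 .165 4.5
```

```text
t 10.97 pos [0.5255 0.0932 0.2133] yaw 4.56 F [ 0.5  0.3 -0.5] w 0.0743 g 0.0
shift rows [-4.06  2.42  1.61] turn rows [ 0.01 -0.    0.01]
```

```bash
python3 -m jog '[-0.82,0.48,0.32,0,0,0,-0.82,0.48,0.32,0,0,0,-0.82,0.48,0.32,0,0,0,-0.82,0.48,0.32,0,0,0,-0.82,0.48,0.32,0,0,0,0,0,0,0,0,0]' >/dev/null
python3 - <<'E'
from h import *
for n in("scene","top"):
    f=grab(n); C=cloud(f); hsv=cv2.cvtColor(f["image"],cv2.COLOR_RGB2HSV).astype(int); H,S,V=hsv[...,0],hsv[...,1],hsv[...,2]; z=C[...,2]
    m=(H>22)&(H<36)&(S>110)&(np.hypot(C[...,0]-.53,C[...,1])<.14)&(z>.07)&(z<.125)
    if m.sum()>4: p=C[m]; print(n,m.sum(),((p.max(0)+p.min(0))/2).round(4),np.median(p,0).round(4))
    if n=="scene": cv2.imwrite("pics/s4.png",cv2.resize(f["image"][110:260,220:420,::-1],(800,600)))
E
python3 d.py .6077 -.0225 .103 4.5
```

```text
t 11.82 pos [ 0.607  -0.0229  0.1646] yaw 4.61 F [-0.2  0.9  0.8] w 0.0743 g 0.0
shift rows [0.01 0.03 2.05] turn rows [-0.   -0.    0.01]
```

View pics/s4.png

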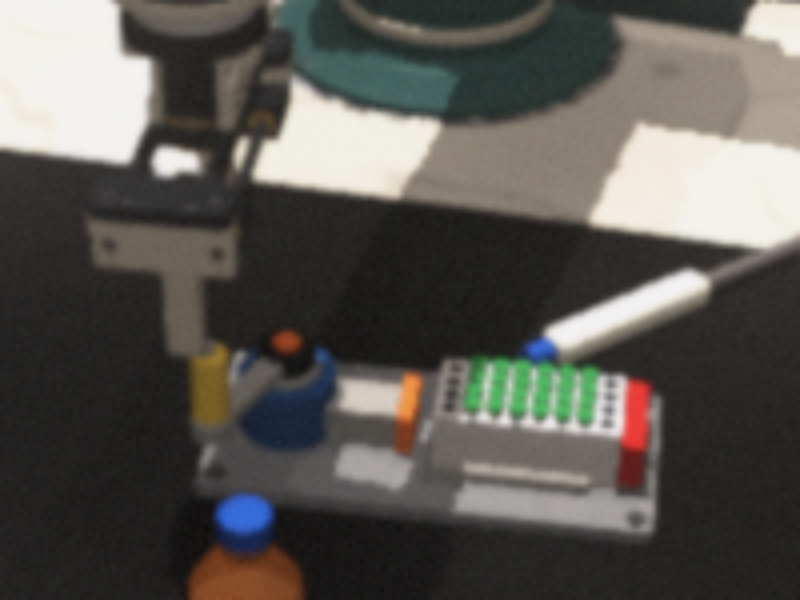

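The open fingers straddle the yellow grip at (210,385) in the crop, and the block is still home. I'll lower and close on the sleeve.

```bash
python3 -m jog '[0,0,0.7,0,0,0,0,0,0.7,0,0,0,0,0,0.6,0,0,0,0,0,0,0,0,0]' >/dev/null; python3 d.py .6077 -.0225 .103 4.5
python3 -m jog '[0,0,0,0,0,0,0,0,0,0,0,0,0,0,0,0,0,0,0,0,0,0,0,0,0,0,0,0,0,0,0,0,0,0,0,0]' 0.9 15 ; python3 d.py .6077 -.0225 .103 4.5
```

```text
t 12.32 pos [ 0.6062 -0.0236  0.1023] yaw 4.6 F [ 0.1  0.  -0.4] w 0.0747 g 0.0
shift rows [ 0.03  0.05 -0.02] turn rows [-0.02 -0.    0.01]
time: 13.08
eef_pos: [0.607, -0.0237, 0.1044]
tcp_rot: [-2.13, -2.308, 0.0]
wrist_force: [-0.6, 0.0, 0.4]
width: 0.0214
grasp_force: 15.0
t 13.07 pos [ 0.607  -0.0237  0.1044] yaw 4.59 F [-0.6  0.   0.4] w 0.0214 g 15.0
shift rows [0.04 0.03 0.05] turn rows [-0.   -0.    0.01]
```

```bash
cat > c.py <<'E'
import sys
from h import *
n,st=int(sys.argv[1]),float(sys.argv[2]); s=env.observe(); M=R.from_rotvec(s["tcp_rot"]).as_matrix()
c=np.array([.5322,.0042]); p=s["eef_pos"]; v=p[:2]-c; a=np.arctan2(v[1],v[0]); u=v/np.hypot(*v); t=np.array([u[1],-u[0]]); F=s["wrist_force"][:2]
print("t",round(s["time"],2),"phi",a.round(3),"r",np.hypot(*v).round(4),"z",p[2].round(4),"resist",(-F@t).round(2),"radial",(F@u).round(2),"w",round(s["width"],4))
q=p.copy()
for i in range(n):
    b=a-st*(i+1); w=np.r_[c+.08*np.array([np.cos(b),np.sin(b)]),.1035]; print((M.T@(w-q)/.03).round(2).tolist()); q=w
E
python3 c.py 5 .1
```

```text
t 13.07 phi -0.358 r 0.0798 z 0.1044 resist -0.18 radial -0.54 w 0.0214
[-0.24, -0.12, 0.03]
[-0.22, -0.15, 0.0]
[-0.21, -0.17, 0.0]
[-0.19, -0.19, 0.0]
[-0.17, -0.21, 0.0]
```

```bash
python3 -m jog '[-0.24,-0.12,0.02,0,0,0,-0.22,-0.15,0,0,0,0]' >/dev/null; python3 c.py 0 .1; python3 -m jog '[-0.21,-0.17,0,0,0,0,-0.19,-0.19,0,0,0,0]' >/dev/null;python3 c.py 5 .08
```

```text
t 13.32 phi -0.562 r 0.0805 z 0.1042 resist 2.18 radial 1.76 w 0.0212
t 13.57 phi -0.767 r 0.0809 z 0.1044 resist 3.28 radial 5.08 w 0.0212
[-0.11, -0.19, 0.03]
[-0.12, -0.18, -0.0]
[-0.11, -0.18, -0.0]
[-0.09, -0.19, -0.0]
[-0.08, -0.2, -0.0]
```

```bash
sed -i 's/+\.08\*/+.082*/' c.py; python3 -m jog '[0,0,0,0,0,0]' >/dev/null; python3 c.py 3 .08
```

```text
t 13.7 phi -0.771 r 0.0809 z 0.1044 resist 0.66 radial 4.66 w 0.0214
[-0.16, -0.15, 0.03]
[-0.12, -0.18, -0.0]
[-0.11, -0.19, -0.0]
```

```bash
python3 -m jog '[-0.16,-0.15,0.02,0,0,0,-0.12,-0.18,0,0,0,0]' >/dev/null; python3 c.py 4 .08
```

```text
t 13.95 phi -0.926 r 0.0816 z 0.1038 resist 3.73 radial 5.78 w 0.0215
[-0.12, -0.18, 0.01]
[-0.09, -0.2, -0.0]
[-0.08, -0.2, -0.0]
[-0.06, -0.21, -0.0]
```

```bash
sed -i 's/+\.082\*/+.0828*/' c.py; python3 -m jog '[-0.14,-0.16,0,0,0,0,-0.09,-0.2,0,0,0,0]' >/dev/null; python3 c.py 4 .08
```

```text
t 14.2 phi -1.083 r 0.0823 z 0.1036 resist 1.87 radial 4.36 w 0.0216
[-0.09, -0.2, 0.0]
[-0.06, -0.21, -0.0]
[-0.05, -0.22, -0.0]
[-0.03, -0.22, -0.0]
```

```bash
python3 -m jog '[-0.09,-0.2,0,0,0,0,-0.06,-0.21,0,0,0,0]' >/dev/null; python3 c.py 4 .08
```

```text
t 14.45 phi -1.243 r 0.0827 z 0.1036 resist 2.58 radial 4.78 w 0.0215
[-0.05, -0.21, 0.0]
[-0.03, -0.22, -0.0]
[-0.01, -0.22, -0.0]
[0.01, -0.22, -0.0]
```

Run:
```python
from h import *
f=grab("scene"); np.savez("/tmp/s5.npz",**{k:f[k] for k in("image","z_map","K","D","Rm","o")})
C=cloud(f); hsv=cv2.cvtColor(f["image"],cv2.COLOR_RGB2HSV).astype(int); H,S,V=hsv[...,0],hsv[...,1],hsv[...,2]; z=C[...,2]
psi=np.radians(4.5); ex=np.array([np.cos(psi),np.sin(psi)]); ey=np.array([-np.sin(psi),np.cos(psi)]); o=np.array([.525,.0935])
Y=(C[...,:2]-o)@ey*1000; X=(C[...,:2]-o)@ex*1000
m=(H>=6)&(H<20)&(S>150)&(V>100)&(z>.02)&(z<.055)&(abs(X)<40)&(abs(Y)<60); print(np.percentile(Y[m],[2,50,98]))
```

```text
[-8.22884425 -5.39389749 -1.28373253]
```

```bash
python3 -m jog '[-0.05,-0.21,0,0,0,0]' >/dev/null; python3 c.py 0 .08;  python3 -m jog '[-0.02,-0.16,0,0,0,0]' >/dev/null; python3 c.py 4 .06
```

```text
t 14.62 phi -1.319 r 0.0828 z 0.1036 resist 3.0 radial 4.96 w 0.0216
t 14.75 phi -1.379 r 0.0828 z 0.1037 resist 4.03 radial 6.47 w 0.0215
[-0.01, -0.17, 0.01]
[-0.0, -0.17, -0.0]
[0.01, -0.17, -0.0]
[0.02, -0.16, -0.0]
```

```bash
python3 -m jog '[-0.02,-0.16,0,0,0,0]' >/dev/null; python3 c.py 3 .05
```

```text
t 14.88 phi -1.433 r 0.083 z 0.1038 resist 7.28 radial 4.11 w 0.0215
[0.0, -0.14, 0.01]
[0.0, -0.14, -0.0]
[0.01, -0.14, -0.0]
```

```bash
python3 -m jog '[0,-0.14,0,0,0,0]' >/dev/null; python3 c.py 3 .04
```

```text
t 15.0 phi -1.483 r 0.0829 z 0.1039 resist 7.3 radial 6.35 w 0.0212
[0.01, -0.11, 0.01]
[0.01, -0.11, -0.0]
[0.01, -0.11, -0.0]
```

```bash
python3 -m jog '[0.01,-0.09,0,0,0,0]' >/dev/null; python3 c.py 0 .04; python3 -m jog '[0,0,0,0,0,0]' >/dev/null; python3 c.py 0 .04
```

```text
t 15.12 phi -1.515 r 0.0829 z 0.104 resist 8.1 radial 7.76 w 0.0212
t 15.25 phi -1.515 r 0.0829 z 0.104 resist 5.91 radial 7.2 w 0.0213
```

The force is steady at about 7–8 N while moving and 5.9 N paused, so the limiter is slipping. I'll let go now.

```bash
python3 -m jog '[0,0,0,0,0,0,0,0,0,0,0,0,0,0,0,0,0,0,0,0,0,0,0,0]' 0.2 >/dev/null; python3 c.py 0 .1
python3 -m jog '[0,0,-0.5,0,0,0,0,0,-0.9,0,0,0,0,0,-0.9,0,0,0,0,0,-0.9,0,0,0,0,0,-0.9,0,0,0,-0.9,0,-0.5,0,0,0,-0.9,0,0,0,0,0,-0.9,0,0,0,0,0,0,0,0,0,0,0,0,0,0,0,0,0]'
python3 - <<'E'
from h import *
f=grab("scene"); cv2.imwrite("pics/s6.png",cv2.resize(f["image"][:,:,::-1],(784,588)))
C=cloud(f); hsv=cv2.cvtColor(f["image"],cv2.COLOR_RGB2HSV).astype(int); H,S,V=hsv[...,0],hsv[...,1],hsv[...,2]; z=C[...,2]
psi=np.radians(4.5); ex=np.array([np.cos(psi),np.sin(psi)]); ey=np.array([-np.sin(psi),np.cos(psi)]); o=np.array([.525,.0935])
Y=(C[...,:2]-o)@ey*1000; X=(C[...,:2]-o)@ex*1000
m=(H>=6)&(H<20)&(S>150)&(V>100)&(z>.02)&(z<.055)&(abs(X)<40)&(abs(Y)<60); print("shoe",np.percentile(Y[m],[2,50,98]))
b=(z>.025)&(z<.062)&(abs(Y-50)<75)&(abs(X)<34)&(S<60); print("block",np.percentile(Y[b],[1,99]),np.percentile(z[b],[1,50,99]))
m=(H>22)&(H<36)&(S>110)&(np.hypot(C[...,0]-.53,C[...,1])<.14)&(z>.108)&(z<.125); p=C[m].mean(0); print("grip",p,np.arctan2(p[1]-.0042,p[0]-.5322))
E
```

```text
t 15.75 phi -1.521 r 0.0819 z 0.103 resist -0.28 radial -0.53 w 0.0571
time: 17.0
eef_pos: [0.5429, -0.158, 0.2418]
tcp_rot: [2.131, 2.308, 0.0]
wrist_force: [0.8, 0.0, 0.2]
width: 0.0744
grasp_force: 0.0
shoe [-7.97195294 -4.51216172 -1.11998717]
block [-23.0722668  109.86083672] [0.02548097 0.04895888 0.06011916]
grip [nan nan nan] nan<stdin>:8: RuntimeWarning: Mean of empty slice.
  ret = um.true_divide(
```

View pics/s6.png

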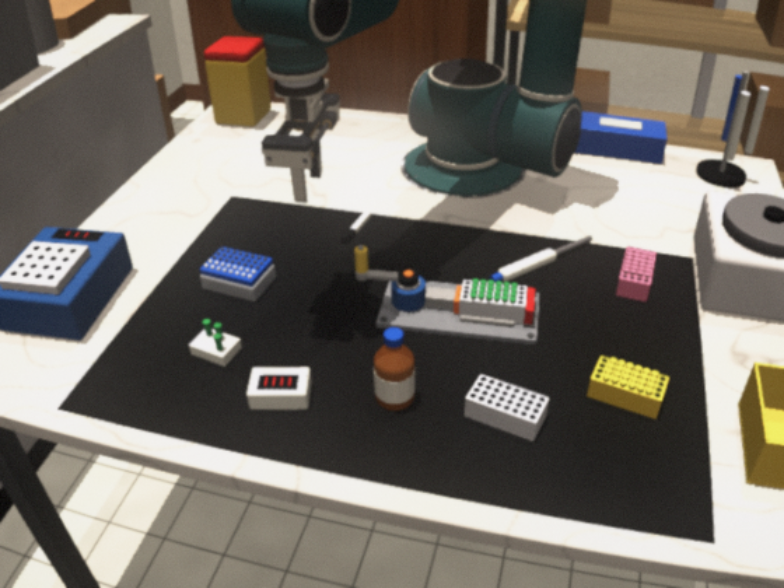

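The final view shows the block seated between the orange shoe (457,300) and the red stop (531,308), with the gripper clear. The crank has been turned and every bystander is where it was.

```bash
python3 -c "
from rig import env
print(env.job_done())"
```

```text
the job is handed in; nothing more can be done
None
```

The green-tube block is home against the red stop and clamped: I stopped the crank when its force levelled off at about 7–8 N (limiter slipping), let go, and handed the job in at about 17 s; no verdict was returned.

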